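# Set an automatic centre punch on the marked spot of a clamped blank and hold it there

## Robot

A 6-joint arm with a two-finger parallel gripper is mounted at the origin on the work surface. World frame = base frame: x ahead of the robot, y to its left, z up, the work surface at z = 0. Lengths are in m, angles in degrees, forces in N, time in s.
With the tool pointing down it reaches from about 0.4 to 0.825 m from the base axis. Payload 7 kg.
Tool frame: the origin (TCP) lies midway between the tips of the shut fingers; the grasp point (between the pads) lies 19 mm behind it; z points along the fingers, y is the line along which they close (so a half turn about z gives the same grasp; the last joint's range is limited). The gripper opens to 88 mm and grips with 3 to 60 N. Pads are 19 mm wide; open, the fingers measure 130 mm over their backs; the gripper's body (78 mm by 193 mm) begins 47 mm behind the grasp point.
Start: joints at [-51.159, 20.546, 0.682, 0, -70.136, -16.507], TCP at [0.256, -0.624, 0.227] pointing down, gripper open.
Joint ranges: [-176.03, 176.03], [-82.01, 121.73], [-58.28, 71.71], [-173.87, 95.51], [-174.79, -0.11], [-173.66, 173.66]. Speed limits (degrees/s): [136.94, 136.94, 172.46, 180, 180, 180].

## Interface

Orientations are given as a 3x3 rotation matrix whose columns are the frame's x, y, z axes.
In Python, from rig import robot gives the robot as it stands. Calls block until the motion is done:
- robot.goto(position, orientation): joint-space move of the TCP to a pose.
- robot.servo_line(position, ori=None, speed=0.15): straight line of the TCP; ori=None keeps the orientation; speed is the mean speed in m/s.
- robot.movej(angles): joint-space move.
- robot.move_gripper(opening): opening from 0.0 (shut) to 1.0 (fully open); the grip force is fixed at half the most; returns when the fingers have stopped.
- robot.dwell(seconds).
- robot.ik(position, orientation): joint angles nearest the present ones, or None.
- robot.grab_frame(name): name is "scene" or "top" or "wrist"; returns (picture, depth): 480x640x3 uint8, red, green, blue; 480x640 float32, m along the optical axis (not along the pixel's ray), 0 where there is no reading.
- robot.camera_info(name): a dict with "vfov" (degrees; the focal length in pixels is half the picture's height over the tangent of half this angle, whatever the lens; pixels are square), "cx", "cy" (the principal point, pixels), "view" (4x4, takes a point from world to camera coordinates); the wrist camera has in their place "T_tool_cam" (4x4, takes a point from camera to tool coordinates, whose origin is the TCP and whose axes are the flange's). Camera axes: x right, y down, z forward; pixel columns grow to the right and rows downward; lengths in m; the calibration is good to about 2 mm. A picture is of the moment at which its call begins: read the wrist's pose just before it. camera_info takes no time and is no camera call.
A pose or a line that the arm cannot do raises robot.Unreachable and nothing moves.
- robot.job_done(): hands the job in; it is judged then, once.
Readings, each from a call of its own:
- robot.read_t(): time.
- robot.read_qpos(): joint angles.
- robot.read_qvel(): joint speeds.
- robot.read_effort(): joint torques, N m.
- robot.read_position(): TCP position.
- robot.read_tcp_rot(): TCP orientation.
- robot.read_force(): force on the tool from outside, world axes, zero at the start.
- robot.read_ft_torque(): the same for the moment, N m.
- robot.read_grip_width(): opening from 0.0 (shut) to 1.0 (fully open).
- robot.read_finger_force(): force on a finger pad.
Only numpy, scipy, OpenCV 4.12 (cv2) and the standard library are available. Lean on these libraries where they do the work, as an engineer would, in place of code of your own. Each camera call takes 0.05 s, during which the arm holds its last target. There are 200 camera calls.

## Task

Draw the automatic centre punch (steel barrel with brass cap) out of the tool block and set its point on the pencil cross, inside the small ring, on the bone blank clamped aslant in the vise, with the punch standing square to that sloping face. Lean on it lightly, so that its spring is about half taken up; never push it all the way in, or it fires and dents the blank. Finish while still holding it like that, motionless, so that I can check it is on the mark, and leave the blank's set in the vise, the other two tools, the black tumbler and the bone offcut as they are.

Things in the scene. Friction and masses are not known exactly. Their poses are not given: they have to be found in the camera images.
- punch: Automatic centre punch, 130 mm long, about 0.12 kg, standing point down in the tool block. Origin on its axis at the shoulder resting on the block; z along the axis, point to cap. Round steel barrel 17 mm thick from z = 0 to 54 mm (grip here, any angle about z), brass cap 18.4 mm thick to z = 72 mm. Below the shoulder a nose 11 mm thick to z = -44 mm, then the point, 5 mm thick, to z = -58 mm.
- punch_tip (a point): The tip of the punch's point, 58 mm below the punch's origin along its axis while the spring is free. It moves with the point; z along the punch's axis towards the cap.
- punch_spring (a joint): How far the point is pushed into the nose against its spring, in m: 0 free, 0.005 half taken up, 0.010 fully in, where the punch fires. The push needed is 1 N to start it and 0.7 N more for each mm (4.5 N at half, 8 N fully in).
- rack: Tool block of dark wood, 64 mm (x) by 176 mm (y) by 65 mm high, fixed. Origin at the centre of its underside. Three holes (12.5 mm wide, 61 mm deep) in a row along its y, at y = -55, 0 and 55 mm. The punch, the bradawl and the graver stand upright in them in any order, rising 72, 60 and 57 mm above the block.
- vise: Small dark steel bench vise fixed on a wooden board 150 mm (x) by 160 mm (y). Origin at the centre of the board's underside. Jaws 70 mm long (x), tops 118 mm above the bench, 28 mm apart in y; screw and handle reach y = -120 mm, the anvil y = +89 mm, these at most 105 mm high.
- mark (a point): Pencil cross, 18 mm across, in a ring 11 mm wide, on the upper face of the bone-coloured blank (75 by 28 mm, 56 mm high) gripped in the vise. Origin on the face at the cross, 10 mm uphill of the face's middle, about 147 mm above the bench. z is the face's outward normal; x runs along its 75 mm length, uphill, away from the robot. The face slopes down towards the robot (the vise's -x).
- blank (a joint): Slope of the blank's upper face from level, in rad, normal leaning to the vise's -x side; 0.20 to 0.42. The blank is held by the jaws' friction and turns only if forced hard.
- bradawl: Bradawl with a pale turned wooden handle up to 32 mm in diameter, standing in the tool block; leave it. Origin at the shoulder on the block's top, z up.
- graver: Graver with a dark reddish mushroom-shaped handle up to 38 mm in diameter, standing in the tool block; leave it. Origin at the shoulder on the block's top, z up.
- tumbler: Black clay tumbler, 72 mm in diameter and 120 mm high, standing beyond the work; leave it. Origin at the centre of its underside.
- offcut: Loose bone offcut 55 by 30 by 22 mm lying on the bench on the robot's side; leave it. Origin at the centre of its underside.
There are look-alikes about, which are no part of the job. What is meant by the rack is not white, and is the smaller of those in its own colour.

How it is judged (in metres and radians):
On the way:
1. the punch is held in the fingers, its point drawn clear above the tool block (z of punch_tip in the frame of rack above 0.07 m and contact force between the fingers and punch above 1 N), for 0.1 s.
At the end, for the whole second after the job is handed in: Fingers hold the punch still; tip on the face within 5.5 mm of the cross, axis within 8 degrees of square to it, spring taken up 2.5 to 7.8 mm, push 1 to 9 N; mark shifted under 4 mm, bradawl and graver under 12 mm, tumbler (standing) and offcut under 20 mm (contact force between the fingers and punch above 1 N and distance between punch_tip and mark below 0.0055 m and angle between the z axis of punch and the z axis of mark, either way round below 0.14 rad and height (world z) of punch above 0.15 m and value of joint punch_spring between 0.0025 and 0.0078 m and contact force between punch and vise between 1 and 9 N and linear speed of punch below 0.01 m/s and distance of mark from where it was at the start of the episode below 0.004 m and distance of each of bradawl, graver from where it was at the start of the episode below 0.012 m and distance of each of tumbler, offcut from where it was at the start of the episode below 0.02 m and angle between tumbler's own z axis and vertical below 0.1 rad); the arm keeps its last pose, push and grip.
It fails at once if the punch's point is pushed fully in (over 9.5 mm): it fires (value of joint punch_spring above 0.0095 m).
It fails at once if the blank is forced round in the vise: the mark shifts by more than 6 mm (distance of mark from where it was at the start of the episode above 0.006 m).
It fails at once if another tool is pulled up or knocked, or the tumbler or the offcut shoved (distance of any of bradawl, graver, tumbler, offcut from where it was at the start of the episode above 0.03 m).
It also fails if it takes over 48 s, if anything falls off the work surface, if the arm or the gripper's body presses on something with over 40 N, if the wrist force passes 120 N, or if a joint passes its speed limit or range.

## Working session

There is one attempt and no reset: what is moved stays moved. The work goes in short steps, each a Python script; the robot and the scene stay as the last script left them, time stands still between calls to the robot, and variables do not carry over. Pictures are saved under pics/ and viewed, at most 10 in all, crops included, and the job is handed in when it is done.

```bash
mkdir -p pics; ls; cat > h.py <<'E'
import numpy as np, cv2
from rig import robot
def K(n):
    i=robot.camera_info(n); f=240/np.tan(np.radians(i["vfov"])/2); return f,i["cx"],i["cy"],i
def camT(n):
    f,cx,cy,i=K(n)
    if "view" in i: return np.linalg.inv(np.array(i["view"]))
    T=np.eye(4); T[:3,:3]=robot.read_tcp_rot(); T[:3,3]=robot.read_position()
    return T@np.array(i["T_tool_cam"])
def ray(n,uv,T):
    f,cx,cy,_=K(n); d=T[:3,:3]@np.array([(uv[0]-cx)/f,(uv[1]-cy)/f,1]); return T[:3,3],d
def onplane(n,uv,T,z):
    o,d=ray(n,uv,T); return o+d*(z-o[2])/d[2]
def cloud(n,dep,T):
    f,cx,cy,_=K(n); v,u=np.mgrid[:480,:640]
    P=np.stack([(u-cx)/f*dep,(v-cy)/f*dep,dep],-1)
    return P@T[:3,:3].T+T[:3,3]
def shot(n,name):
    T=camT(n); im,d=robot.grab_frame(n); cv2.imwrite(f"pics/{name}.png",im[:,:,::-1]); np.savez(f"pics/{name}.npz",im=im,d=d,T=T); return im,d,T
E
python3 - <<'E'
from h import *
for n in("scene","top","wrist"):
    im,d,T=shot(n,n+"0"); print(n,K(n)[:3],T[:3].round(3).tolist(),(d>0).mean())
print(robot.read_t(), robot.camera_info("scene").keys())
E
```

```text
pics
scene (np.float64(572.0306876520457), 318.80626847765325, 236.87385869756) [[0.743, 0.501, -0.444, 1.072], [0.67, -0.562, 0.485, -0.6], [-0.006, -0.658, -0.753, 1.043]] 0.995830078125
top (np.float64(563.1102339495646), 322.5628128751066, 236.84412960244327) [[-0.014, -0.994, 0.109, 0.381], [-1.0, 0.014, 0.001, 0.015], [-0.003, -0.109, -0.994, 1.417]] 0.9958365885416667
wrist (np.float64(380.3634466138354), 320.1170400955293, 248.02044863558908) [[-0.381, 0.889, 0.255, 0.186], [0.925, 0.366, 0.106, -0.653], [0.001, 0.276, -0.961, 0.384]] 0.9960416666666667
0.15 dict_keys(['vfov', 'cx', 'cy', 'view'])
```

View pics/scene0.png

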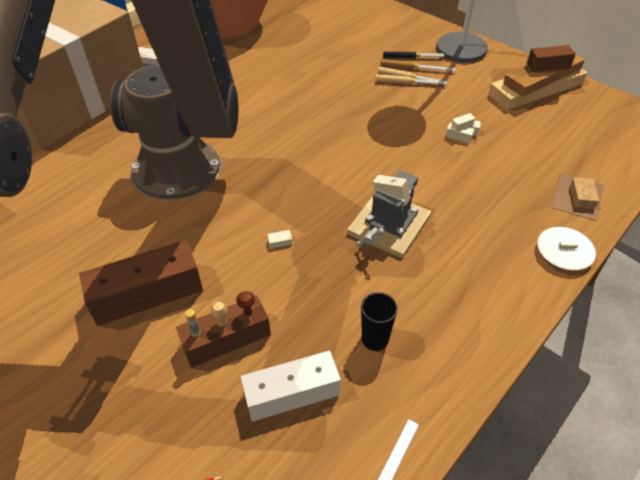

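View pics/top0.png

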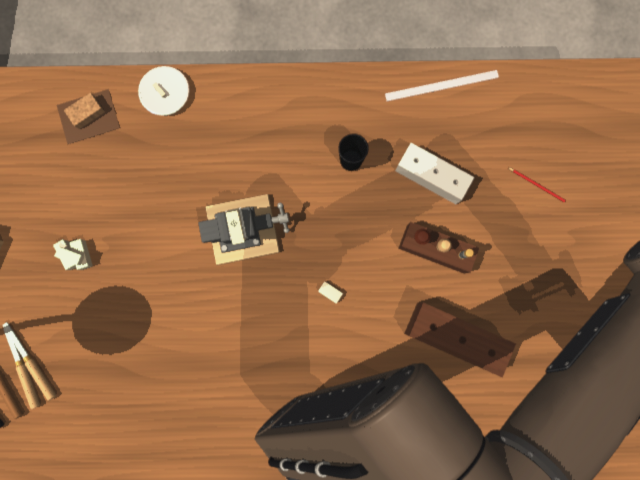

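The scene view shows the smaller dark rack with the punch (brass cap, about (190,318)), the bradawl (220,312) and the graver (246,300). The vise with the blank is at about (390,187). In the top view the cap is at about (469,253) and the blank at about (236,226).

```bash
python3 - <<'E'
from h import *
z=np.load("pics/top0.npz"); im,d,T=z["im"],z["d"],z["T"]; P=cloud("top",d,T)
hsv=cv2.cvtColor(im,cv2.COLOR_RGB2HSV)
# cap
def blob(c,r,cond):
    m=np.zeros((480,640),bool); m[c[1]-r:c[1]+r,c[0]-r:c[0]+r]=1; m&=cond; return m
for nm,c,r,lo,hi in [("cap",(469,253),14,.11,.2),("racktop",(442,247),48,.055,.07),("tools",(442,247),48,.1,.2),("jaws",(238,228),40,.108,.125),("blank",(238,228),40,.13,.2)]:
    m=blob(c,r,(P[...,2]>lo)&(P[...,2]<hi)); Q=P[m]; 
    if len(Q)<5: print(nm,len(Q)); continue
    rc=cv2.minAreaRect(Q[:,:2].astype(np.float32)); print(nm,len(Q),Q.mean(0).round(4),Q[:,2].min().round(3),Q[:,2].max().round(3),np.round(rc[0],4),np.round(rc[1],4),rc[2], np.round(cv2.boxPoints(rc),3).tolist())
m=blob((238,228),40,(P[...,2]>.13)&(P[...,2]<.18)&(hsv[...,2]>120)); Q=P[m]; c=Q.mean(0)
s=np.linalg.svd(Q-c); n=s[2][2]*np.sign(s[2][2][2]); print("n",n,np.degrees(np.arccos(n[2])),c,len(Q),s[1])
z=np.load("pics/scene0.npz"); im,d,T=z["im"],z["d"],z["T"]; P=cloud("scene",d,T)
m=blob((190,318),16,(P[...,2]>.1)&(P[...,2]<.2));Q=P[m];print("cap scene",len(Q),Q.mean(0),Q.max(0),Q.min(0))
E
```

```text
cap 67 [ 0.4811 -0.3149  0.1331] 0.112 0.143 [ 0.4823 -0.3166] [0.0169 0.0173] 29.164745330810547 [[0.47099998593330383, -0.31299999356269836], [0.4790000021457672, -0.328000009059906], [0.49399998784065247, -0.3199999928474426], [0.4860000014305115, -0.3050000071525574]]
racktop 1484 [ 0.499  -0.2669  0.0644] 0.055 0.07 [ 0.5465 -0.2841] [0.1773 0.1608] 68.15184020996094 [[0.4390000104904175, -0.335999995470047], [0.5879999995231628, -0.3959999978542328], [0.6539999842643738, -0.23199999332427979], [0.5049999952316284, -0.1720000058412552]]
tools 427 [ 0.5076 -0.2493  0.1202] 0.101 0.143 [ 0.5066 -0.2622] [0.1361 0.0375] 71.53787994384766 [[0.46700000762939453, -0.32100000977516174], [0.503000020980835, -0.3330000042915344], [0.5460000038146973, -0.20399999618530273], [0.5099999904632568, -0.19200000166893005]]
jaws 670 [0.5584 0.2186 0.1174] 0.108 0.125 [0.552  0.2408] [0.0767 0.1257] 9.625311851501465 [[0.5040000081062317, 0.29600000381469727], [0.5249999761581421, 0.1720000058412552], [0.6000000238418579, 0.1850000023841858], [0.5789999961853027, 0.3089999854564667]]
blank 432 [0.5487 0.2162 0.1437] 0.13 0.158 [0.5495 0.2174] [0.0794 0.0288] 10.636789321899414 [[0.5080000162124634, 0.2240000069141388], [0.5130000114440918, 0.19599999487400055], [0.5910000205039978, 0.210999995470047], [0.5860000252723694, 0.23899999260902405]]
n [-0.23991948 -0.07497108  0.96789358] 14.558024410970045 [0.54828599 0.21632767 0.14387525] 424 [0.45147226 0.17030438 0.0756666 ]
cap scene 158 [ 0.48474286 -0.32133995  0.12529589] [ 0.49140208 -0.31030348  0.14111667] [ 0.47163916 -0.3286085   0.10051124]
```

```bash
cat >> h.py <<'E'
def R_from(zax,yax):
    z=np.array(zax,float); z/=np.linalg.norm(z); y=np.array(yax,float); y-=z*(y@z); y/=np.linalg.norm(y)
    return np.stack([np.cross(y,z),y,z],1)
def best(p,z,y):
    out=[]
    for s in(1,-1):
        R=R_from(z,s*np.array(y)); q=robot.ik(p,R)
        if q is not None: out.append((abs(q[5]),q,R))
    return sorted(out,key=lambda t:t[0])
E
python3 - <<'E'
from h import *
print(camT("wrist")[:3,3]-robot.read_position(), np.array(robot.read_tcp_rot()).round(2).tolist(), np.array(robot.camera_info("wrist")["T_tool_cam"]).round(3).tolist())
# vise first: look from two places, then rack
yd=[-np.sin(.18),np.cos(.18),0]
for k,p in enumerate([[.50,.205,.30],[.56,.215,.30]]):
    for a,q,R in best(p,[0,0,-1],yd): print(k,np.round(q,1))
a=np.radians(-19); 
for a_,q,R in best([.482,-.3166,.25],[0,0,-1],[np.cos(a),np.sin(a),0]): print(np.round(q,1),R.round(2).tolist())
E
```

```text
[-0.06985306 -0.02898353  0.15810332] [[-0.93, -0.38, -0.0], [-0.38, 0.93, 0.0], [0.0, 0.0, -1.0]] [[0.001, -0.961, -0.276, 0.076], [1.0, 0.001, 0.0, -0.0], [0.0, -0.276, 0.961, -0.158], [0.0, 0.0, 0.0, 1.0]]
0 [ 43.1   5.5  -9.5   0.  -75.   57.2]
0 [  43.1    5.5   -9.5    0.   -75.  -122.8]
1 [ 39.7  11.3  -2.5   0.  -76.2  60.7]
1 [  39.7   11.3   -2.5    0.   -76.2 -119.3]
[-13.9  10.5 -10.    0.  -69.5  -5.1] [[-0.33, -0.95, 0.0], [-0.95, 0.33, 0.0], [-0.0, 0.0, -1.0]]
```

```bash
python3 - <<'E'
from h import *
yd=[-np.sin(.18),np.cos(.18),0]
R=R_from([0,0,-1],yd)
robot.goto([.56,.215,.30],R); print(robot.read_t()); shot("wrist","v0")
robot.servo_line([.54,.24,.27],speed=.1); shot("wrist","v1"); print(robot.read_t())
a=np.radians(-19); R=R_from([0,0,-1],[np.cos(a),np.sin(a),0])
q=robot.ik([.482,-.3166,.25],R); print(q)
if q is None: R=R_from([0,0,-1],[-np.cos(a),-np.sin(a),0])
robot.goto([.482,-.3166,.27],R); shot("wrist","r0")
robot.servo_line([.502,-.3366,.25],speed=.1); shot("wrist","r1"); print(robot.read_t(),robot.read_qpos())
cv2.imwrite("pics/m.png",np.vstack([np.hstack([cv2.resize(cv2.imread(f"pics/{n}.png"),(400,300)) for n in r]) for r in(("v0","v1"),("r0","r1"))]))
E
```

```text
3.2833
3.975
None
6.5917 [-1.53448584e+01  1.31820685e+01 -6.59113268e+00  3.73159401e-03
 -7.02723426e+01 -3.66985456e+00]
```

View pics/m.png

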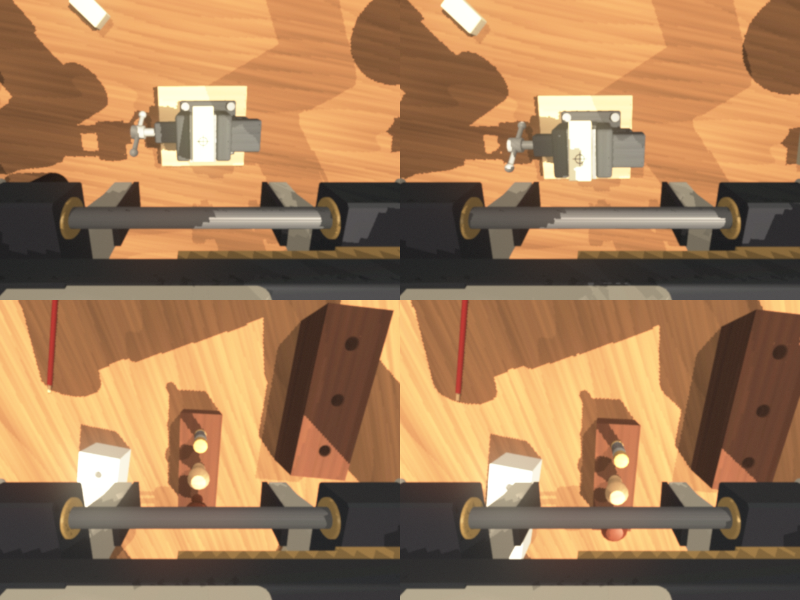

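The vise views show the cross and ring at about (325,226) in v0 and (285,253) in v1, full scale. The rack views show the brass cap at about (320,232) in r0 and (353,257) in r1.

```bash
cat > meas.py <<'E'
from h import *
def tri(n,obs):
    A=np.zeros((3,3));b=np.zeros(3)
    rs=[ray(n,uv,T) for uv,T in obs]
    for o,d in rs:
        d=d/np.linalg.norm(d); M=np.eye(3)-np.outer(d,d); A+=M;b+=M@o
    x=np.linalg.solve(A,b); print("tri",x.round(4),[np.linalg.norm(np.cross(x-o,d/np.linalg.norm(d))).round(4) for o,d in rs]); return x
E
python3 - <<'E'
from meas import *
obs=[];crops=[]
for n,c in(("r0",(320,232)),("r1",(353,257))):
    z=np.load(f"pics/{n}.npz"); im,d,T=z["im"],z["d"],z["T"]; P=cloud("wrist",d,T)
    m=np.zeros((480,640),bool); m[c[1]-22:c[1]+22,c[0]-22:c[0]+22]=1
    m&=(P[...,2]>.131)&(P[...,2]<.145)
    v,u=np.nonzero(m); Q=P[m]
    (cu,cv_),r=cv2.minEnclosingCircle(np.stack([u,v],1).astype(np.float32)); print(n,m.sum(),cu,cv_,r,Q.mean(0).round(4),Q[:,2].max(),Q.min(0).round(4),Q.max(0).round(4))
    m2=m; obs.append(((u.mean(),v.mean()),T))
    print(onplane("wrist",(u.mean(),v.mean()),T,.137).round(4))
    crops.append(cv2.resize(im[c[1]-40:c[1]+40,c[0]-40:c[0]+40],(380,300),interpolation=cv2.INTER_NEAREST))
    # rack direction
    m=np.zeros((480,640),bool); m[150:330,250:400]=1; m&=abs(P[...,2]-.065)<.004
    rc=cv2.minAreaRect(P[m][:,:2].astype(np.float32)); print("rack",np.round(rc[0],4),np.round(rc[1],4),rc[2],P[m][:,2].mean())
tri("wrist",obs)
for n,c in(("v0",(325,226)),("v1",(285,253))):
    z=np.load(f"pics/{n}.npz"); im,d,T=z["im"],z["d"],z["T"]; P=cloud("wrist",d,T)
    crops.append(cv2.resize(im[c[1]-40:c[1]+40,c[0]-40:c[0]+40],(380,300),interpolation=cv2.INTER_NEAREST))
    m=np.zeros((480,640),bool); m[c[1]-70:c[1]+70,c[0]-40:c[0]+40]=1; m&=(P[...,2]>.126)&(P[...,2]<.17)&(im.min(-1)>150)
    Q=P[m]
    for _ in range(3):
        cc=Q.mean(0); s=np.linalg.svd(Q-cc,full_matrices=False); nn=s[2][2]*np.sign(s[2][2][2]); e=(Q-cc)@nn; Q=Q[abs(e)<max(.002,2*e.std())]
    rc=cv2.minAreaRect(Q[:,:2].astype(np.float32))
    print(n,len(Q),"n",nn.round(4),np.degrees(np.arccos(nn[2])),cc.round(4),e.std(),np.round(rc[0],4),np.round(rc[1],4),rc[2],"mark",P[c[1],c[0]].round(4))
cv2.imwrite("pics/c.png",np.vstack([np.hstack(crops[:2]),np.hstack(crops[2:])])[:,:,::-1])
E
```

```text
r0 414 320.470703125 233.0311279296875 11.672806739807129 [ 0.4801 -0.3195  0.1366] 0.13895434167556658 [ 0.4713 -0.328   0.131 ] [ 0.489  -0.3099  0.139 ]
[ 0.4801 -0.3196  0.137 ]
rack [ 0.497  -0.2767] [0.1569 0.0641] 68.27710723876953 0.06504135351751905
r1 463 353.4662780761719 256.2134704589844 12.309505462646484 [ 0.4803 -0.3199  0.1366] 0.13901407346770378 [ 0.4713 -0.3281  0.1314] [ 0.4893 -0.3103  0.139 ]
[ 0.4803 -0.32    0.137 ]
rack [ 0.4924 -0.2882] [0.132  0.0641] 68.22126770019531 0.06505188456055423
tri [ 0.4804 -0.3187  0.1329] [np.float64(0.0), np.float64(0.0)]
v0 2920 n [-0.2749 -0.0531  0.96  ] 16.258906731208818 [0.5452 0.2155 0.1442] 0.0007159050570466046 [0.5455 0.2152] [0.0721 0.0278] 10.41786003112793 mark [0.5544 0.2172 0.1465]
v1 3293 n [-0.2723 -0.0541  0.9607] 16.120581835130675 [0.5446 0.2155 0.144 ] 0.0007079462424548756 [0.5454 0.2155] [0.0713 0.0279] 10.843487739562988 mark [0.5542 0.215  0.146 ]
```

View pics/c.png

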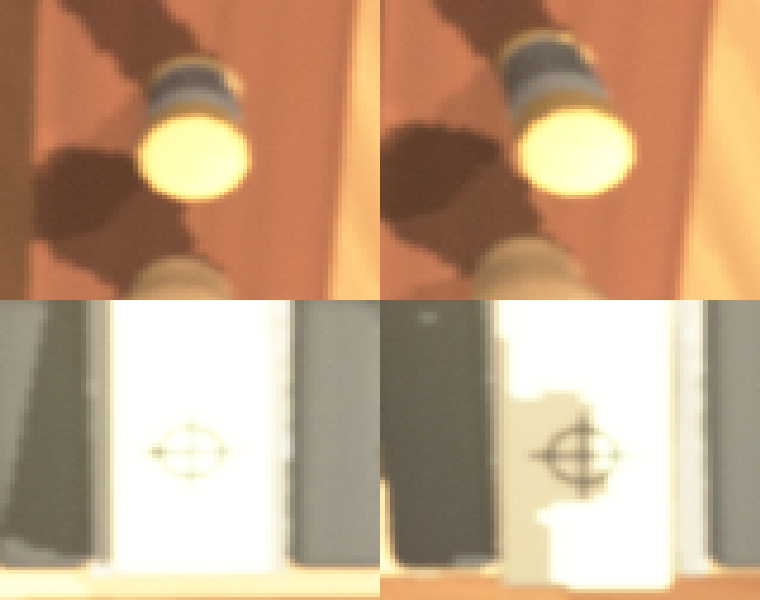

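The crops show a clean round brass cap. The cross centre is at (325.2,226.5) in v0 and (287.7,254.3) in v1. The measured heights agree with the text (cap 0.137–0.139 m, rack top 0.065 m, mark 0.1465 m), so I'll grasp now.

```bash
python3 - <<'E'
from meas import *
obs=[(uv,np.load(f"pics/{n}.npz")["T"]) for n,uv in(("v0",(325.2,226.5)),("v1",(287.7,254.3)))]
tri("wrist",obs)
for uv,T in obs: print(onplane("wrist",uv,T,.1465).round(4))
a=np.radians(-21.7); R=R_from([0,0,-1],[-np.cos(a),-np.sin(a),0])
R=best([.4802,-.3195,.2],[0,0,-1],[np.cos(a),np.sin(a),0])[0][2]
robot.goto([.4802,-.3195,.2],R); robot.move_gripper(.5)
F0=robot.read_force(); robot.servo_line([.4802,-.3195,.078],speed=.1)
print(robot.read_t(),robot.read_position(),np.round(np.subtract(robot.read_force(),F0),2))
robot.move_gripper(0); print(robot.read_grip_width()*88,robot.read_finger_force(),np.round(np.subtract(robot.read_force(),F0),2))
robot.servo_line([.4802,-.3195,.165],speed=.08); print(robot.read_t(),robot.read_position(),np.round(np.subtract(robot.read_force(),F0),2),robot.read_finger_force(),robot.read_grip_width()*88)
shot("wrist","g"); shot("scene","gs")
s=cv2.imread("pics/gs.png")[200:400,80:340]; w=cv2.imread("pics/g.png")
cv2.imwrite("pics/g2.png",np.hstack([cv2.resize(s,(400,308)),cv2.resize(w,(400,308))]))
E
```

```text
tri [0.5547 0.2174 0.1468] [np.float64(0.0001), np.float64(0.0001)]
[0.5548 0.2175 0.1465]
[0.5547 0.2173 0.1465]
9.2 [ 0.48067586 -0.31966543  0.07868648] [ 0.13 -0.53  0.5 ]
17.071896771684663 29.98886726796627 [ 0.24 -0.51  0.99]
11.0083 [ 0.47982562 -0.31933749  0.16433755] [ 0.01 -0.63 -1.04] 29.988069981336594 17.220935360311255
```

View pics/g2.png

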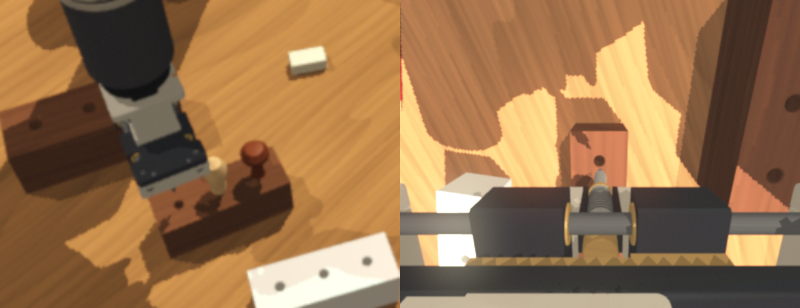

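The punch is in the fingers and its hole is empty. The bradawl and graver look undisturbed. Next I'll carry it to 30 mm off the mark along the normal and look.

```bash
cat > tgt.py <<'E'
from meas import *
s,az=np.radians(16.2),np.radians(10.7)
n=np.array([-np.sin(s)*np.cos(az),-np.sin(s)*np.sin(az),np.cos(s)])
M=np.array([.5547,.2174,.1467]); L=.0717
R=R_from(-n,[-np.sin(az),np.cos(az),0])
E
python3 - <<'E'
from tgt import *
p=robot.read_position(); robot.servo_line([p[0],p[1],.27],speed=.15)
robot.goto(M+n*(L+.06),R)
robot.servo_line(M+n*(L+.025),speed=.08); robot.dwell(.3)
print(robot.read_t(),np.round(robot.read_position()-(M+n*(L+.025)),4),np.round(np.array(robot.read_tcp_rot())[:,2]+n,4),robot.read_force(),robot.read_finger_force(),robot.read_qpos())
im,d,T=shot("wrist","p0"); shot("scene","ps")
f,cx,cy,_=K("wrist"); Ti=np.linalg.inv(T)
def proj(X): 
    c=Ti[:3,:3]@X+Ti[:3,3]; return c[:2]/c[2]*f+[cx,cy]
tp=np.array(robot.read_position())+np.array(robot.read_tcp_rot())[:,2]*L
print("tip px",proj(tp),"mark px",proj(M))
c=np.round((proj(tp)+proj(M))/2).astype(int); print(c)
a=cv2.resize(im[c[1]-40:c[1]+40,c[0]-40:c[0]+40],(400,400),interpolation=cv2.INTER_NEAREST)[:,:,::-1]
b=cv2.resize(cv2.imread("pics/ps.png")[130:230,340:440],(400,400))
cv2.imwrite("pics/p2.png",np.hstack([a,b]))
E
```

```text
14.7667 [0.0001 0.0001 0.0005] [0.0006 0.0006 0.0002] [-0.03006418  0.35897592 -0.89300478] 29.988244995474815 [  48.02684119    0.50399217  -30.01785038   13.33219975  -47.20070187
 -135.34938532]
tip px [320.29885481 261.92681546] mark px [320.08835568 250.46834311]
[320 256]
```

View pics/p2.png

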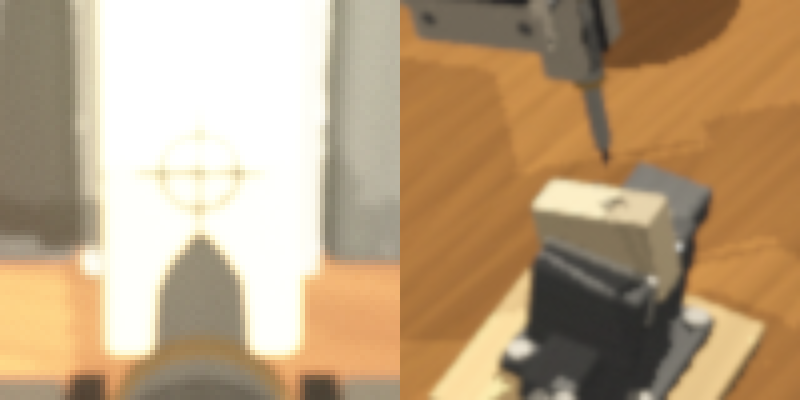

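Left: the tip is at (320,263) and the cross at (320,250.8), both within about 1 px of prediction. Right: the punch stands square above the face. I'll descend with force feedback.

```bash
python3 - <<'E'
from tgt import *
def F(k=5):
    v=[]
    for _ in range(k): v.append(np.array(robot.read_force())@n); robot.dwell(.02)
    return np.mean(v)
robot.servo_line(M+n*(L+.004),speed=.04); robot.dwell(.3); f0=F(); print("f0",f0,np.linalg.norm(robot.read_force()))
h=.003
while h>-.010:
    robot.servo_line(M+n*(L+h),speed=.02); robot.dwell(.1); f=F()-f0
    act=(np.array(robot.read_position())-M)@n-L
    print(round(h,4),round(act,4),round(f,2))
    if f>4.0: break
    h-=.001 if f<3 else .0005
robot.dwell(.5); print(F()-f0,robot.read_t(),robot.read_finger_force(),robot.read_grip_width()*88,robot.read_position())
im,d,T=shot("wrist","e0"); shot("scene","es")
c=(320,248)
a=cv2.resize(im[c[1]-40:c[1]+40,c[0]-40:c[0]+40],(400,400),interpolation=cv2.INTER_NEAREST)[:,:,::-1]
b=cv2.resize(cv2.imread("pics/es.png")[130:230,340:440],(400,400))
cv2.imwrite("pics/e2.png",np.hstack([a,b]))
E
```

```text
f0 -1.6307960765333043 2.170600748296632
0.003 0.003 0.43
0.002 0.002 0.48
0.001 0.001 0.39
0.0 0.0 0.3
-0.001 -0.0009 1.69
-0.002 -0.0019 2.63
-0.003 -0.0029 2.83
-0.004 -0.0039 3.64
-0.0045 -0.0045 3.73
-0.005 -0.005 4.17
4.143647476881438 20.8417 29.98860664665699 16.81381402982246 [0.53641759 0.213962   0.21075562]
```

View pics/e2.png

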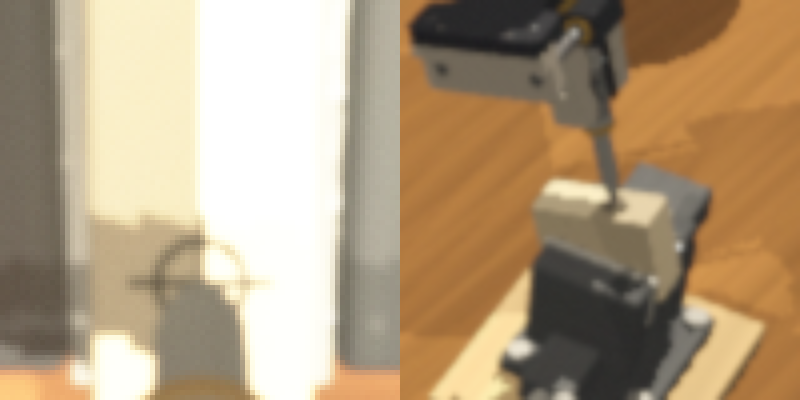

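The tip covers the cross at crop (199,282) inside the ring, and the punch is square. The push is about 4 N and the spring travel about 4.5 mm, so I'm handing in.

```bash
python3 -c "
from rig import robot
print(robot.job_done(), robot.read_t())"
```

```text
the job is handed in; nothing more can be done
the job is handed in; nothing more can be done
```

I handed the job in with the punch held motionless, its point on the cross inside the ring and square to the face. The push is about 4 N and the spring about 4.5 mm in, both estimated from the force reading and arm travel; no verdict was returned.

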